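Open the cutter case with the lipped sliding lid

TASK

Someone has left the glue bottle standing on the lid of the plywood cutter case: stand it upright on the cutting mat, and turn the wooden catch on the case's side wall until its nose points straight along the wall to the lipped end. Then, by the steel cup pull, lift that end of the lid up over the lip and draw the lid out until the whole rear bay with the steel cutters lies open, leaving the lid resting on the case, on its lip. Leave everything else on the bench where it is.

Things in the scene. Friction and masses are not known exactly. Their poses are not given: they have to be found in the camera images.
- case: plywood cutter case with a sliding lid, fixed on the mat, 290 x 170 mm, 75 mm high at its back. Origin: centre of its underside; x lengthwise, z up. All 'case mm' below are in this frame. The lipped end, over which the lid is drawn out, is at -x. Side walls: y 67 to 85 on either side, top at z = 66.5, each with a 6 mm wide ledge inside at z = 60 on which the lid lies
- lip (a point): on the case: middle of the lip, the top of the end wall, (-139, 0, 66) case mm. The end wall runs from x = -145 to -133; the lip stands 6 mm above the ledges and so 1 mm above the top of the shut lid
- rail (a point): on the case: front end of the rail at the +y side, middle of its top, (45, 71.5, 75) case mm. From x = 45 to 145 a rail over either side wall covers the lid's edge: it reaches in to |y| = 58, underside z = 69, top z = 75. The lid has 4 mm of play under the rails, so its lipped end can be tilted up by about 12 mm. Before x = 45 only the catch covers the lid
- bay (a point): on the case: middle of the floor of the rear bay, (96, 0, 8) case mm. The bay holds steel cutters (all below z = 50) and lies between the back wall, x = 133, and a partition whose rear face is at x = 60
- lid: loose wooden lid, plate 262 x 131 x 5 mm, 0.2 kg, lying on the ledges, 1.5 mm play at each side, 2 mm at each end. Origin: centre of the plate's underside; axes as the case. Shut, its origin is at (0, 0, 60) case mm; it moves to -x of the case as it is drawn out. Drawn out 71 mm or more it uncovers the rear bay; beyond about 135 mm it would tip off over the lip
- lid_edge (a point): on the lid: middle of the lower edge of the end that sits behind the lip, (-131, 0, 0) mm of the lid
- pull_rim (a point): on the lid: middle of the rounded rim (5 mm thick, 98 mm long, along the lid's y) of the steel cup pull, at (-87, 0, 41) mm of the lid. 33 mm are free between the lid's top and the rim's underside, so fingertips tilted about 45 degrees, pointing down and to the lipped end, go in under the rim from the back of the case and can lift and pull by it
- pull_roof (a point): on the lid: middle of the outside of the cup pull's roof, (-110, 0, 37.5) mm of the lid. The pull is a hollow shell 3 mm thick and 100 mm wide, closed at both ends and towards the lipped end, open to the back; its roof curves from the rim (x = -87) down by (-110, 37.5) and (-122, 24) to meet the lid at x = -125
- catch (a joint): turn of the wooden catch, rad. 0: its nose points to the case's -x, straight along the wall to the lipped end; it grows as the nose turns inwards over the lid (counter-clockwise from above; pi/2: straight across the lid). It turns stiffly (about 0.05 Nm) between -1.2 and 2.5 and stays where left. While the nose lies over the lid it holds it down, 2 mm above it
- catch_axis (a point): on the case: the vertical axis of the catch at the level of its underside, on top of the side wall at the case's +y side, (-40, 76, 67) case mm
- catch_nose (a point): on the catch: tip of its nose, 38 mm from its axis, at half its height. The catch is 14 mm high (z 67 to 81 case mm), 16 mm across at the axis; the nose is 13 mm wide up to 20 mm from the axis and 8 mm wide beyond. A white line runs along the top of its nose
- glue: white plastic glue bottle, closed, standing on the lid behind the cup pull; round, 36 mm diameter up to 68 mm, then tapering to a nozzle, 112 mm high in all, 0.1 kg. Origin: centre of its foot, z up
- mat: black cutting mat, 600 mm along x by 900 mm along y, 3 mm thick, fixed. Origin: centre of its underside. The case stands on it
- sanitizer: pump hand-sanitiser bottle, clear plastic, 58 mm diameter, 167 mm tall, its spout reaching 40 mm from its axis at the top (origin: centre of its foot). A bystander that stands close by the case
- screwjar: small amber glass jar of screws, 52 mm diameter, 62 mm tall, standing (origin: centre of its foot). A bystander
- tape: roll of tape on a brown card core lying flat, 92 mm outer diameter, 76 mm hole, 25 mm high (origin: centre of its underside). A bystander
- driver: screwdriver lying on the mat, 160 mm long along its own x, its 26 mm thick handle at -x (origin: middle, underside). A bystander
- rotary: black cordless rotary tool lying on the mat, about 240 mm long along its own x (from 124 mm on its thin -x end to 118 mm on its +x end), 54 mm wide, 50 mm high. A bystander
- pens: dark steel pot of pens, 64 mm diameter, 135 mm tall with the pens, standing close by the case (origin: centre of its foot). A bystander
Not all that is in view belongs to the job. Several things have the shape of the glue; the one meant has the colours described above.

How it is judged:
On the way, in this order (a step that is already met when the one before it is completed fails the run):
1. the glue bottle stands upright on the mat and the catch's nose points along the wall to the lipped end, with the lid still shut (height (world z) of glue below 0.012 m and angle between glue's own z axis and vertical below 0.1 rad and world x of glue between 0.23 and 0.83 m and world y of glue between -0.45 and 0.45 m and value of joint catch between -0.2 and 0.2 rad and x of lid in the frame of case above -0.006 m and contact force between the fingers and glue below 0.1 N), for 0.2 s.
2. the end of the lid has come up over the lip and lies over or beyond it (z of lid_edge in the frame of case above 0.0645 m and x of lid_edge in the frame of case below -0.138 m), for 0.1 s.
At the end, for the whole second after the job is handed in: Lid drawn out 70 to 135 mm over the lip and resting on the case, its end 63 to 74 mm over the case's underside, within 0.08 rad of level and 0.12 of the case's line; catch within 0.2 rad of the wall's line to the lipped end; glue bottle upright (0.1 rad) on the mat; all at rest (height (world z) of glue below 0.012 m and angle between glue's own z axis and vertical below 0.1 rad and world x of glue between 0.23 and 0.83 m and world y of glue between -0.45 and 0.45 m and value of joint catch between -0.2 and 0.2 rad and x of lid in the frame of case between -0.135 and -0.07 m and z of lid_edge in the frame of case between 0.063 and 0.074 m and angle between lid's own z axis and vertical below 0.08 rad and angle between the x axis of lid and the x axis of case, either way round below 0.12 rad and linear speed of each of lid, glue below 0.02 m/s); the robot touches nothing.
It fails at once if the glue bottle is tipped by more than 0.5 rad (angle between glue's own z axis and vertical above 0.5 rad).
It fails at once if a bystander (sanitiser, jar, tape, screwdriver, rotary tool, pen pot) is moved by more than 30 mm (distance of any of sanitizer, screwjar, tape, driver, rotary, pens from where it was at the start of the episode above 0.03 m).
It fails at once if the sanitiser, the jar or the pen pot is knocked over (angle between any of sanitizer, screwjar, pens's own z axis and vertical above 0.5 rad).
It also fails if it takes over 72 s, if anything falls off the work surface, if the arm or the gripper's body presses on something with over 40 N, if the wrist force passes 120 N, or if a joint passes its speed limit or range.

ROBOT

A 7-joint arm with a two-finger parallel gripper is mounted at the origin on the work surface. World frame = base frame: x ahead of the robot, y to its left, z up, the work surface at z = 0. Lengths are in m, angles in rad, forces in N, time in s.
With the tool pointing down it reaches from about 0.425 to 0.95 m from the base axis. Payload 16.7 kg.
Tool frame: the origin (TCP) lies midway between the tips of the shut fingers; the grasp point (between the pads) lies 19 mm behind it (ctrl.hold_point_z is the distance from the TCP to the grasp point, in m); z points along the fingers, y is the line along which they close (so a half turn about z gives the same grasp; the last joint's range is limited). The gripper opens to 94 mm and grips with 3 to 60 N. Pads are 16 mm wide; open, the fingers measure 119 mm over their backs; the gripper's body (75 mm by 177 mm) begins 78 mm behind the grasp point.
Start: joints at [-1.286, 0.426, 0.074, 1.606, -0.034, 1.111, -0.067], TCP at [0.284, 0.612, 0.205] pointing down, gripper open.
Joint ranges: [-2.85, 2.85], [-0.5, 2.14], [-1.23, 1.37], [0.21, 2.46], [-1.02, 4.16], [0.16, 2.05], [-2.73, 2.73]. Speed limits (rad/s): [1.89, 1.89, 2.39, 2.39, 3.01, 3.01, 3.01].

INTERFACE

Orientations are given as a unit quaternion [w, x, y, z].
In Python, from station import monitor, vision, job, look_for, ctrl gives the robot as it stands.
- The arm moves only by the tool carry_out, never from a script. Its argument "rows" is text: rows parted by semicolons, each of 4 numbers parted by spaces: the shift along the tool's x, y, z in mm, then the turn about the tool's z in rad. In form: x y z roll; .... A call has 1 to 12 rows; each row shifts and turns the commanded pose from where the row before left it, along the tool's axes as they then stand; what a row does not reach is not made up. A row lasts 1/10 s, in which the tool goes at most 50 mm and 8.59 degrees, less where a joint would pass 70% of its speed; a pose out of reach is approached as far as the arm can. A call with a gripper value outside its range is refused whole. "jaw" is the opening, from 0 (shut) to 1 (fully open), set as the call begins (left out, the last holds). The fingers move at their own pace and stop on an object; "grip_force" is the grip in N (left out, the last holds). Time passes only in rows, so rows that do not move let the fingers close. It gives the time, the measured TCP pose, the force, the opening and the grip force at its end, in the units of the state.
- monitor.get_obs(): the state, without advancing time (a new reading comes with each control period).
- vision.grab_frame(name): name is "scene" or "top"; returns a dict with "img" (400x640x3 uint8, red, green, blue), "K" (3x3 intrinsics, pixels), "rvec" (rotation vector, rad) and "tvec" (3), from world to camera coordinates, as OpenCV has them. Camera axes: x right, y down, z forward; pixel columns grow to the right and rows downward; lengths in m; the calibration is good to about 2 mm. A picture is of the moment at which its call begins. There is no depth.
- job.hand_in(): hands the job in; it is judged then, once.
Trained networks look in the newest picture that a camera, given by its name, has taken for a name from the list of things; names that differ only in an ending like _2 or _b are one class to them, and where a whole thing is asked for, a point or a joint stands for the part that bears it (a point fixed in the world has none). Each returns a list of dicts, best first, with "conf" (0 to 1); they miss things now and then, are a little off and sometimes report something else, mostly with a low value. They report only what shows in the picture. A call takes as long as a camera call. They do not tell look-alikes from the thing itself.
- look_for(query, camera): "uv" ([column, row] in pixels, amid what is visible of it).
The state is a dict: "t": time; "q": joint angles; "joint_velocities": joint speeds; "joint_efforts": joint torques, N m; "eef_pos": TCP position; "tcp_rot": TCP orientation; "ft_force": force on the tool from outside, world axes, zero at the start; "wrist_torque": the same for the moment, N m; "width": finger opening in m; "gripper_force": force on a finger pad.
Only numpy, scipy, OpenCV 4.12 (cv2) and the standard library are available. Lean on these libraries where they do the work, as an engineer would, in place of code of your own. Each camera call takes 0.05 s, during which the arm holds its last target. There are 200 camera calls.

## Working session

There is one attempt and no reset: what is moved stays moved. The work goes in short steps, Python scripts to look and compute and a tool call to move; the robot and the scene stay as the last step left them, time stands still between calls to the robot, and variables do not carry over. Pictures are saved under pics/ and viewed, at most 10 in all, crops included, and the job is handed in when it is done.

Besides the shell and the picture viewer there is one more tool, called after ">>>" as a command line: name --argument value ..., lists and objects as JSON in quotes. carry_out: Moves the arm, as the interface text tells. Its arguments: {"type":"object","properties":{"rows":{"type":"string"},"jaw":{"type":"number"},"grip_force":{"type":"number"}},"required":["rows"]}

```bash
ls; mkdir -p pics
cat > h.py <<'E'
import numpy as np, cv2
from station import monitor, vision, job, look_for, ctrl
def frame(n): 
    f=vision.grab_frame(n); f['R']=cv2.Rodrigues(np.array(f['rvec'],float))[0]; f['t']=np.array(f['tvec'],float).ravel(); f['K']=np.array(f['K']); return f
def onz(f,uv,z):
    d=f['R'].T@np.linalg.inv(f['K'])@np.array([uv[0],uv[1],1.]); c=-f['R'].T@f['t']
    return c+d*(z-c[2])/d[2]
def proj(f,p):
    q=f['K']@(f['R']@np.array(p,float)+f['t']); return q[:2]/q[2]
def tri(f,a,g,b):
    A=[];
    for F,uv in((f,a),(g,b)):
        P=F['K']@np.c_[F['R'],F['t']]; A+=[uv[0]*P[2]-P[0],uv[1]*P[2]-P[1]]
    A=np.array(A); return np.linalg.lstsq(A[:,:3],-A[:,3],rcond=None)[0]
def save(f,n,crop=None,s=1):
    im=f['img'][:,:,::-1]
    if crop: im=im[crop[1]:crop[3],crop[0]:crop[2]]
    cv2.imwrite('pics/'+n,cv2.resize(im,None,fx=s,fy=s,interpolation=cv2.INTER_CUBIC))
E
python3 - <<'E'
from h import *
F={n:frame(n) for n in('scene','top')}
for n in F:
    save(F[n],n+'0.png',None,1.25); print(n,'cam',-F[n]['R'].T@F[n]['t'])
for q in 'glue catch_nose catch_axis pull_rim pull_roof lip rail lid_edge case sanitizer screwjar tape driver rotary pens'.split():
    print(q,[[(np.round(d['uv']).astype(int).tolist(),round(d['conf'],2)) for d in look_for(q,n)[:4]] for n in F])
o=monitor.get_obs(); print(o['eef_pos'],o['tcp_rot'],o['width'],ctrl.hold_point_z)
E
```

```text
pics
scene cam [1.22262955 0.72963096 1.0331895 ]
top cam [0.33242096 0.085127   1.33784521]
glue [[([472, 247], 0.84), ([322, 210], 0.79), ([456, 284], 0.77), ([430, 315], 0.73)], [([299, 181], 0.72), ([160, 277], 0.62), ([147, 180], 0.59), ([147, 225], 0.49)]]
catch_nose [[], [([315, 201], 0.39), ([296, 204], 0.38)]]
catch_axis [[([335, 239], 0.76)], [([291, 208], 0.73)]]
pull_rim [[([323, 224], 0.76)], [([293, 179], 0.92)]]
pull_roof [[], [([294, 181], 0.64)]]
lip [[([329, 241], 0.9)], [([295, 207], 0.7)]]
rail [[([326, 243], 0.93)], [([290, 204], 0.82)]]
lid_edge [[([322, 225], 0.73)], [([292, 177], 0.92)]]
case [[([330, 242], 0.89)], [([298, 205], 0.59)]]
sanitizer [[], [([246, 136], 0.92), ([295, 181], 0.61), ([317, 195], 0.17)]]
screwjar [[([222, 156], 0.74), ([326, 209], 0.66)], [([483, 173], 0.85)]]
tape [[([323, 223], 0.54), ([260, 140], 0.53)], [([482, 174], 0.72)]]
driver [[([205, 171], 0.61)], [([477, 152], 0.65), ([282, 246], 0.6), ([481, 176], 0.18)]]
rotary [[([404, 273], 0.59), ([324, 224], 0.41)], [([198, 209], 0.87), ([282, 246], 0.55)]]
pens [[([370, 198], 0.8), ([338, 241], 0.56)], [([281, 246], 0.57)]]
[0.28434475 0.61215103 0.20547275] [-6.88546093e-06  2.15712287e-01  9.76456967e-01 -1.91251939e-05] 0.09404997399808213 0.0188
```

View pics/scene0.png

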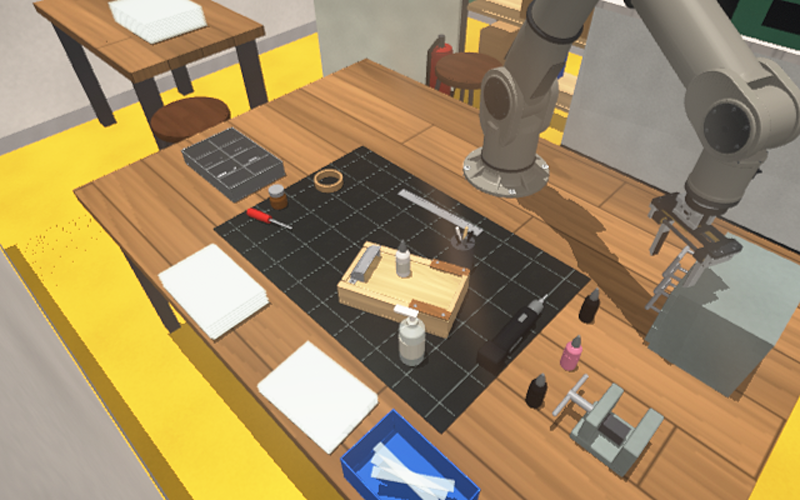

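View pics/top0.png

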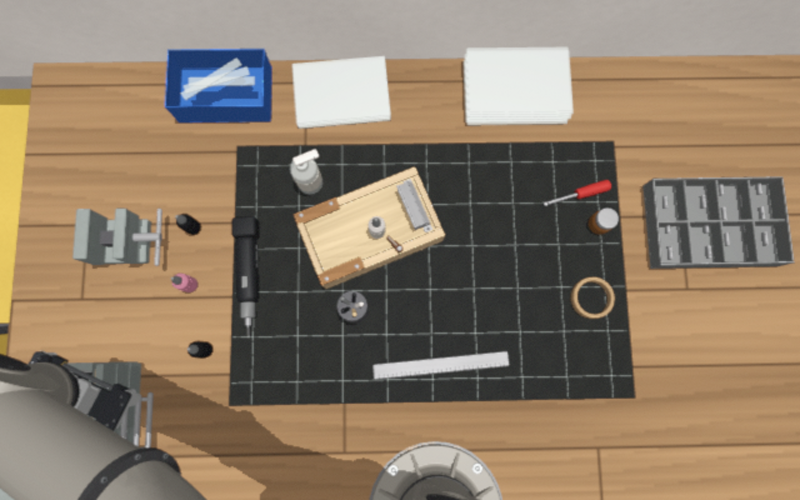

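The glue-shaped things in the top view (800 px wide) are the white bottle on the lid at (376,228), two black bottles at (188,224) and (200,349), and a pink one at (183,283). I choose the white bottle. The case has its rails on the left and its pull on the right at (412,203). The catch is at (395,245), and the pens (352,306) and sanitiser (307,175) stand close by.

Run:
```python
from h import *
f=frame('top'); save(f,'top1.png',(225,120,365,240),5.7)
f=frame('scene'); save(f,'scene1.png',(260,180,400,285),5.7)
```

```text
(no output)
```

View pics/top1.png

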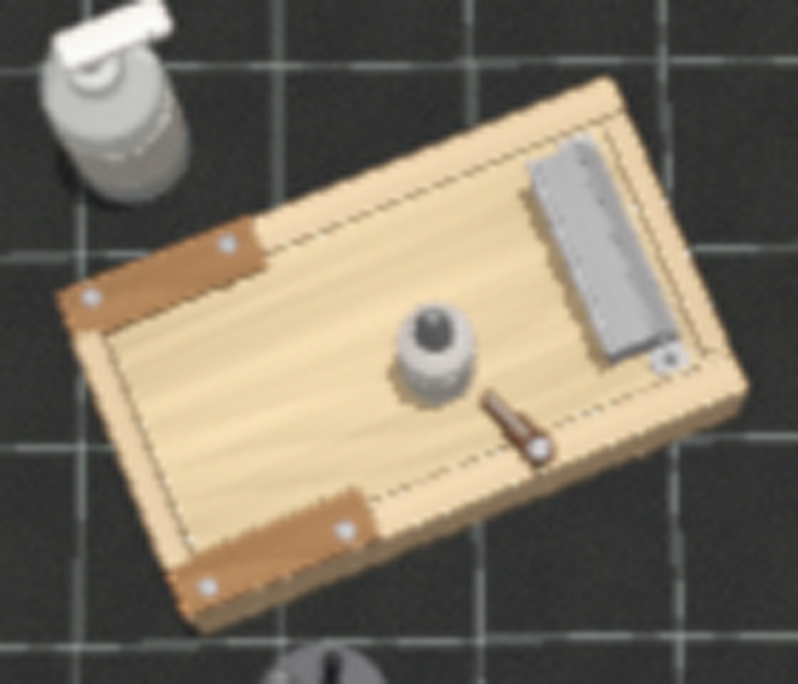

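View pics/scene1.png

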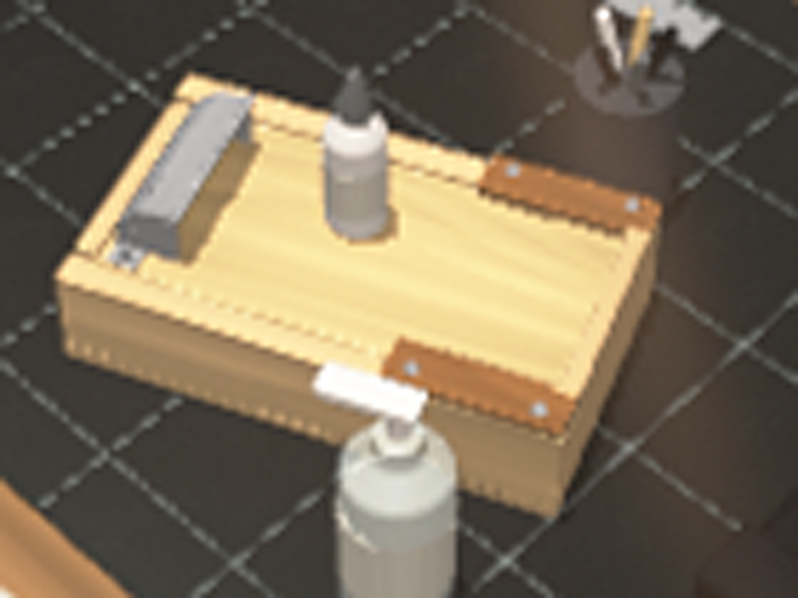

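```bash
cat > fit.py <<'E'
from h import *
from scipy.optimize import least_squares
T,S=frame('top'),frame('scene')
s=798/140
tp=lambda u,v:(225+u/s-.4,120+v/s-.4); sp=lambda u,v:(260+u/s-.4,180+v/s-.4)
obs=[(T,tp(612,78),(-145,-85,66.5)),(T,tp(745,385),(-145,85,66.5)),(T,tp(57,292),(145,-85,75)),(T,tp(190,605),(145,85,75)),(T,tp(268,262),(45,-58,75)),(T,tp(360,487),(45,58,75)),
(S,sp(188,75),(-145,85,66.5)),(S,sp(58,278),(-145,-85,66.5)),(S,sp(660,205),(145,85,75)),(S,sp(68,352),(-145,-85,0)),(S,sp(560,517),(145,-85,0))]
def W(p,c): 
    a=p[2]; c=np.array(c)/1000; return np.array([p[0]+c[0]*np.cos(a)-c[1]*np.sin(a),p[1]+c[0]*np.sin(a)+c[1]*np.cos(a),c[2]+.003])
r=lambda p:np.concatenate([proj(f,W(p,c))-uv for f,uv,c in obs])
q=least_squares(r,[.55,.1,1.9],loss='soft_l1'); print(q.x,np.round(q.fun.reshape(-1,2),1).tolist()) if 0 else print(q.x,np.round(r(q.x),1))
print('glue tip',tri(T,tp(433,318),S,sp(355,70)),'glue cap base',)
P=q.x; nose=onz(T,tp(488,396),.084); ax=onz(T,tp(538,448),.084); 
print('axis',ax,W(P,(-40,76,81)))
d=nose-W(P,(-40,76,81)); fwd=-np.array([np.cos(P[2]),np.sin(P[2])]); 
print('nose',nose,np.hypot(*d[:2]),'catch',np.arctan2(fwd[0]*d[1]-fwd[1]*d[0],fwd@d[:2]))
print('sanit',onz(T,tp(135,165),.003)); print(proj(T,W(P,(-87,0,101))),'pull rim')
for n,uv in(('pens',(352/1.25,306/1.25)),):print(n,onz(T,uv,.06))
c,si=np.cos(P[2]),np.sin(P[2]); g=tri(T,tp(433,318),S,sp(355,70))
e=g[:2]-P[:2]; print('glue in case',e[0]*c+e[1]*si,-e[0]*si+e[1]*c, 'foot T',proj(T,[g[0],g[1],.068]),proj(S,[g[0],g[1],.068]))
print('foot S crop',(proj(S,[g[0],g[1],.068])-[260,180])*s,'T',(proj(T,[g[0],g[1],.068])-[225,120])*s)
E
python3 fit.py
```

```text
[0.61784806 0.13493908 1.95161492] [-0.4 -0.7  0.5  0.1 -0.1 -0.1 -0.6  1.8  0.4  0.3  0.3 -0.8  0.5 -0.2
 -0.3 -0.1  1.  -0.4 -0.1  0.4 -0.6  0.4]
glue tip [0.60337646 0.11671736 0.18059296] glue cap base
axis [0.56132338 0.07087623 0.084     ] [0.56215987 0.06955694 0.084     ]
nose [0.58691396 0.09425352 0.084     ] 0.034966925440717396 catch 1.9742130538537102
sanit [0.72750518 0.27455334 0.003     ]
[324.63664226 164.38110023] pull rim
pens [0.43891874 0.17432638 0.06      ]
glue in case -0.011537523166044224 0.02020752644582525 foot T [302.03336475 184.5033229 ] [322.41461147 217.3886551 ]
foot S crop [355.76328539 213.11533406] T [439.0901791  367.66894055]
```

```bash
cat > go.py <<'E'
# usage: go.py x y z ang_deg(tool y dir in world, nan=keep) nrows
import sys; from h import *
from scipy.spatial.transform import Rotation as Ro
o=monitor.get_obs(); p=np.array(o['eef_pos']); w,x,y,z=o['tcp_rot']; R=Ro.from_quat([x,y,z,w]).as_matrix()
a=np.arctan2(R[1,1],R[0,1]); print('t',o['t'],'at',p.round(4),'ang',np.degrees(a).round(1),'tilt z',R[:,2].round(3),'q',np.round(o['q'],2),'w',round(o['width'],4),'F',np.round(o['ft_force'],1))
if len(sys.argv)>1:
    X=list(map(float,sys.argv[1:5])); n=int(sys.argv[5]); d=(np.array(X[:3])-p)/n*1000
    ta=a if np.isnan(X[3]) else np.radians(X[3]); r=-((ta-a+np.pi)%(2*np.pi)-np.pi)/n
    M=R.copy(); out=[]
    for i in range(n):
        s=M.T@d; out.append('%.1f %.1f %.1f %.3f'%(*s,r)); M=M@Ro.from_rotvec([0,0,r]).as_matrix()
    print('; '.join(out))
E
python3 go.py .6034 .1167 .215 111.8 14
```

```text
t 1.8 at [0.2843 0.6122 0.2054] ang 65.1 tilt z [-0. -0. -1.] q [-1.29  0.43  0.07  1.61 -0.03  1.11 -0.07] w 0.0945 F [0.8 0.1 0. ]
-35.6 -22.5 -0.7 -0.058; -34.2 -24.5 -0.7 -0.058; -32.7 -26.5 -0.7 -0.058; -31.1 -28.3 -0.7 -0.058; -29.4 -30.1 -0.7 -0.058; -27.6 -31.8 -0.7 -0.058; -25.7 -33.3 -0.7 -0.058; -23.7 -34.8 -0.7 -0.058; -21.7 -36.1 -0.7 -0.058; -19.5 -37.3 -0.7 -0.058; -17.3 -38.4 -0.7 -0.058; -15.1 -39.3 -0.7 -0.058; -12.8 -40.1 -0.7 -0.058; -10.4 -40.8 -0.7 -0.058
```

>>> carry_out --rows "-36 -22 -1 -0.06; -34 -25 -1 -0.06; -33 -26 -1 -0.06; -31 -28 -1 -0.06; -29 -30 -1 -0.06; -28 -32 -1 -0.06; -26 -33 -1 -0.06; -24 -35 -1 -0.06; -22 -36 -1 -0.06; -19 -37 -1 -0.06; -17 -38 0 -0.06; -15 -39 0 -0.06" --jaw 1

```text
t: 3.0
eef_pos: [0.563, 0.1902, 0.2158]
tcp_rot: [0.0, -0.143, 0.99, 0.0]
ft_force: [0.7, 0.4, -0.2]
width: 0.0942
gripper_force: 0.0
```

```bash
python3 go.py .6034 .1167 .215 111.8 3
```

```text
t 3.0 at [0.563  0.1902 0.2158] ang 106.5 tilt z [ 0.  0. -1.] q [-0.57  0.29  0.16  1.79 -0.05  1.07  1.47] w 0.0942 F [ 0.7  0.4 -0.2]
-6.0 -27.3 0.2 -0.031; -5.1 -27.5 0.2 -0.031; -4.3 -27.6 0.2 -0.031
```

>>> carry_out --rows "-6 -27 0 -0.03; -5 -27 0 -0.03; -4 -28 0 -0.03; 0 0 0 0; 0 0 0 0; 0 0 30 0; 0 0 30 0; 0 0 30 0; 0 0 20 0; 0 0 6 0; 0 0 0 0; 0 0 0 0"

```text
t: 4.2
eef_pos: [0.6024, 0.1189, 0.1006]
tcp_rot: [0.001, -0.187, 0.982, 0.0]
ft_force: [-0.7, 0.0, 0.3]
width: 0.094
gripper_force: 0.0
```

>>> carry_out --rows "0 0 0 0; 0 0 0 0; 0 0 0 0; 0 0 0 0; 0 0 0 0; 0 0 0 0; 0 0 0 0; 0 0 0 0" --jaw 0 --grip_force 12

```text
t: 5.0
eef_pos: [0.602, 0.1182, 0.0995]
tcp_rot: [-0.0, -0.186, 0.982, -0.0]
ft_force: [-1.1, 0.2, 0.6]
width: 0.0357
gripper_force: 12.0
```

```bash
python3 go.py .6034 .1167 .215 111.8 5
```

```text
t 5.0 at [0.602  0.1182 0.0995] ang 111.5 tilt z [-0. -0. -1.] q [-0.43  0.44  0.17  1.85 -0.09  0.86  1.73] w 0.0357 F [-1.1  0.2  0.6]
-0.2 -0.4 -23.1 -0.001; -0.2 -0.4 -23.1 -0.001; -0.2 -0.4 -23.1 -0.001; -0.2 -0.4 -23.1 -0.001; -0.2 -0.4 -23.1 -0.001
```

>>> carry_out --rows "0 0 -15 0; 0 0 -25 0; 0 0 -25 0; 14 -14 0 0; 25 -24 0 0; 29 -28 0 0; 29 -28 0 0; 29 -28 0 0; 29 -28 0 0; 29 -28 0 0; 20 -19 0 0; 8 -7 0 0"

```text
t: 6.2
eef_pos: [0.4776, -0.1521, 0.1649]
tcp_rot: [-0.0, -0.185, 0.983, -0.0]
ft_force: [0.0, 0.4, -0.8]
width: 0.0357
gripper_force: 12.0
```

```bash
python3 - <<'E'
from h import *
f=frame('top'); s=frame('scene'); a=save(f,'x.png'); p=monitor.get_obs()['eef_pos'];
E
python3 go.py .48 -.15 .035 nan 5
```

```text
t 6.3 at [ 0.4786 -0.1504  0.1648] ang 111.3 tilt z [ 0.  0. -1.] q [-0.1   0.19  0.31  2.05 -0.07  0.92  2.19] w 0.0354 F [-0.   0.5 -2.1]
-0.3 -0.0 26.0 -0.000; -0.3 -0.0 26.0 -0.000; -0.3 -0.0 26.0 -0.000; -0.3 -0.0 26.0 -0.000; -0.3 -0.0 26.0 -0.000
```

>>> carry_out --rows "0 0 30 0; 0 0 35 0; 0 0 30 0; 0 0 18 0; 0 0 8 0; 0 0 4 0; 0 0 2 0; 0 0 2 0; 0 0 1 0; 0 0 0 0; 0 0 0 0"

```text
t: 7.4
eef_pos: [0.4796, -0.1492, 0.0348]
tcp_rot: [0.0, -0.186, 0.982, -0.0]
ft_force: [0.1, -0.1, -0.5]
width: 0.0356
gripper_force: 12.0
```

>>> carry_out --rows "0 0 0.5 0; 0 0 0.5 0; 0 0 0 0; 0 0 0 0"

```text
t: 7.8
eef_pos: [0.4798, -0.1495, 0.0341]
tcp_rot: [0.0, -0.186, 0.982, -0.0]
ft_force: [-2.1, -0.1, 11.2]
width: 0.0354
gripper_force: 12.0
```

>>> carry_out --rows "0 0 0 0; 0 0 0 0; 0 0 0 0; 0 0 0 0; 0 0 0 0; 0 0 -20 0; 0 0 -30 0; 0 0 -30 0; 0 0 -40 0; 0 0 -40 0; 0 0 0 0; 0 0 0 0" --jaw 0.8

```text
t: 9.0
eef_pos: [0.4798, -0.1491, 0.1941]
tcp_rot: [0.001, -0.187, 0.982, -0.0]
ft_force: [-0.5, 0.1, 0.0]
width: 0.0753
gripper_force: 0.0
```

```bash
cat > cw.py <<'E'
import numpy as np,sys
P=[0.61785,0.13494,1.95161]
def W(x,y,z): c,s=np.cos(P[2]),np.sin(P[2]); return (P[0]+(x*c-y*s)/1e3,P[1]+(x*s+y*c)/1e3,.003+z/1e3)
if __name__=='__main__': print(*W(*map(float,sys.argv[1:4])))
E
python3 - <<'E'
from cw import *
for a in(1.974,1.5,1,.5,0): print(a,W(-40-29*np.cos(a),76-29*np.sin(a),70))
E
set -- $(python3 -c "
from cw import *
a=1.974;print(*W(-40-29*np.cos(a),76-29*np.sin(a),130))"); python3 go.py $1 $2 $3 134.9 9
python3 - <<'E'
from h import *
f=frame('top'); print([d for d in look_for('glue','top')][:4]); print(proj(f,[.48,-.15,.06]))
E
```

```text
1.974 (np.float64(0.582695879774916), np.float64(0.09003588696039175), 0.07300000000000001)
1.5 (np.float64(0.5897790075759655), np.float64(0.07840530453563763), 0.07300000000000001)
1 (np.float64(0.5906397053307383), np.float64(0.06408171105232059), 0.07300000000000001)
0.5 (np.float64(0.5845279421508982), np.float64(0.05109893470309761), 0.07300000000000001)
0 (np.float64(0.5729400908180627), np.float64(0.04263561192841292), 0.07300000000000001)
t 9.0 at [ 0.4798 -0.1491  0.1941] ang 111.5 tilt z [ 0.002  0.    -1.   ] q [-0.11  0.15  0.32  2.01 -0.06  0.98  2.18] w 0.0753 F [-0.5  0.1  0. ]
-20.4 20.5 6.8 -0.045; -21.3 19.6 6.8 -0.045; -22.1 18.6 6.8 -0.045; -23.0 17.6 6.8 -0.045; -23.7 16.5 6.8 -0.045; -24.5 15.4 6.8 -0.045; -25.1 14.3 6.8 -0.045; -25.8 13.1 6.8 -0.045; -26.3 12.0 6.8 -0.045
[{'uv': [148.1, 180.1], 'conf': 0.78}, {'uv': [145.4, 222.8], 'conf': 0.65}]
[400.1528063  227.68556875]
```

>>> carry_out --rows "-20 20 5 -0.045; -21 20 5 -0.045; -22 19 6 -0.045; -23 18 6 -0.045; -24 16 6 -0.045; -24 15 6 -0.045; -25 14 6 -0.045; -26 13 6 -0.045; -26 12 6 -0.045; 0 0 0 0; 0 0 0 0; 0 0 0 0" --jaw 0.35

```text
t: 10.3
eef_pos: [0.5821, 0.0881, 0.1414]
tcp_rot: [-0.0, -0.38, 0.925, -0.0]
ft_force: [-0.2, 0.0, -0.6]
width: 0.0331
gripper_force: 0.0
```

```bash
python3 go.py 0.5827 0.0900 .074 134.9 5
python3 - <<'E'
from h import *
f=frame('top');save(f,'t2.png',(240,140,480,300),3.3); f=frame('scene');save(f,'s2.png',(260,160,420,280),4.5)
E
```

```text
t 10.3 at [0.5821 0.0881 0.1414] ang 134.7 tilt z [-0. -0. -1.] q [-0.36  0.35  0.12  1.87 -0.05  0.92  2.14] w 0.0331 F [-0.2  0.  -0.6]
-0.4 0.2 13.5 -0.001; -0.4 0.2 13.5 -0.001; -0.4 0.2 13.5 -0.001; -0.4 0.2 13.5 -0.001; -0.4 0.2 13.5 -0.001
```

View pics/s2.png

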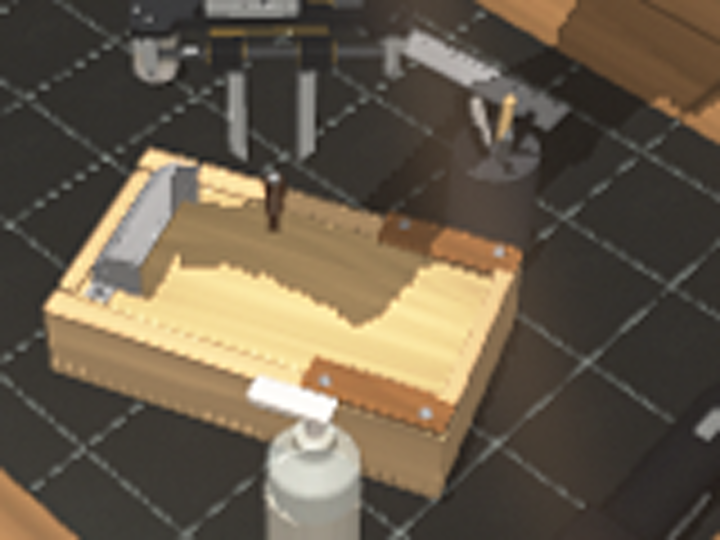

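The fingers at (238,155) and (305,155) straddle the catch at (274,205), and the lid is clear. I go down and grip the nose.

>>> carry_out --rows "-2 1 20 0; 0 0 20 0; 0 0 14 0; 0 0 8 0; 0 0 5 0; 0 0 0 0; 0 0 0 0"

```text
t: 11.1
eef_pos: [0.5831, 0.0907, 0.075]
tcp_rot: [0.0, -0.38, 0.925, -0.0]
ft_force: [0.9, 0.6, -0.0]
width: 0.0328
gripper_force: 0.0
```

>>> carry_out --rows "0 0 0 0; 0 0 0 0; 0 0 0 0; 0 0 0 0; 0 0 0 0" --jaw 0 --grip_force 6

```text
t: 11.6
eef_pos: [0.5831, 0.0908, 0.0747]
tcp_rot: [0.0, -0.38, 0.925, -0.0]
ft_force: [1.7, -0.5, 1.7]
width: 0.0081
gripper_force: 6.0
```

```bash
python3 go.py
python3 - <<'E'
# rows: rotate about axis r=29mm; arc: per row da, chord in tool frame
import numpy as np
da=1.974/14;r=29
print(da, 'tangential',r*np.sin(da),'radial',r*(1-np.cos(da)))
from cw import *; print(W(-40,76,67))
E
```

```text
t 11.6 at [0.5831 0.0908 0.0747] ang 134.7 tilt z [ 0.001  0.    -1.   ] q [-0.35  0.44  0.11  1.92 -0.07  0.79  2.15] w 0.0081 F [ 1.7 -0.5  1.7]
0.141 tangential 4.075464560411986 radial 0.2877972176144946
(np.float64(0.56216148751193), np.float64(0.06955812501261482), 0.07)
```

>>> carry_out --rows "0.3 -4.2 0 0.141; 0.3 -4.2 0 0.141; 0.3 -4.2 0 0.141; 0.3 -4.2 0 0.141; 0.3 -4.2 0 0.141; 0.3 -4.2 0 0.141; 0.3 -4.2 0 0.141; 0.3 -4.2 0 0.141; 0.3 -4.2 0 0.141; 0.3 -4.2 0 0.141; 0 0 0 0; 0 0 0 0"

```text
t: 12.8
eef_pos: [0.5863, 0.0514, 0.0748]
tcp_rot: [0.001, 0.309, 0.951, -0.0]
ft_force: [3.5, -5.4, 1.3]
width: 0.008
gripper_force: 6.0
```

```bash
python3 go.py 0.5733 0.0418 .0747 21.8 4
```

```text
t 12.8 at [0.5863 0.0514 0.0748] ang 54.0 tilt z [ 0.001 -0.001 -1.   ] q [-0.56  0.47  0.47  1.94 -0.29  0.8   1.01] w 0.008 F [ 3.5 -5.4  1.3]
1.2 -3.8 0.0 0.140; 0.7 -4.0 0.0 0.140; 0.1 -4.0 0.0 0.140; -0.5 -4.0 0.0 0.140
```

>>> carry_out --rows "0.4 -4.2 0 0.14; 0.4 -4.2 0 0.14; 0.4 -4 0 0.14; 0.3 -4 0 0.14; 0 0 0 0; 0 0 0 0; 0 0 0 0"

```text
t: 13.5
eef_pos: [0.5729, 0.0412, 0.0747]
tcp_rot: [0.001, 0.56, 0.828, -0.0]
ft_force: [1.3, -7.1, 2.1]
width: 0.0081
gripper_force: 6.0
```

```bash
python3 go.py 0.5733 0.0418 .0747 21.8 2
```

```text
t 13.5 at [0.5729 0.0412 0.0747] ang 21.9 tilt z [ 0.001 -0.001 -1.   ] q [-0.66  0.48  0.61  1.98 -0.38  0.8   0.55] w 0.0081 F [ 1.3 -7.1  2.1]
0.2 0.3 0.0 0.001; 0.2 0.3 0.0 0.001
```

Now release, rise, and check the catch and the bottle.

>>> carry_out --rows "0 0 0 0; 0 0 0 0; 0 0 0 0; 0 0 -15 0; 0 0 -25 0; 0 0 -40 0; 0 0 -40 0; 0 0 0 0" --jaw 0.35

```text
t: 14.3
eef_pos: [0.575, 0.0422, 0.2002]
tcp_rot: [0.002, 0.561, 0.828, 0.003]
ft_force: [0.8, 0.1, 0.2]
width: 0.0335
gripper_force: 0.0
```

```bash
python3 - <<'E'
from h import *; from cw import W
f=frame('scene');save(f,'s3.png',(240,120,400,260),4.2)
print([d for d in look_for('glue','scene')][:4]); s=4.2
for n,p in(('axis',W(-40,76,81)),('nose',W(-78,76,81)),('glue',(.48,-.15,.06))): print(n,(proj(f,p)-[240,120])*s)
E
set -- $(python3 cw.py -105 0 140); python3 go.py $1 $2 $3 111.8 11
```

```text
[{'uv': [430.3, 317.2], 'conf': 0.85}, {'uv': [457.5, 282.4], 'conf': 0.75}, {'uv': [294.7, 167.7], 'conf': 0.69}, {'uv': [471.9, 244.2], 'conf': 0.57}]
axis [339.72559574 335.03529932]
nose [294.6660541 321.8298172]
glue [226.09245596 180.55826684]
t 14.4 at [0.5729 0.0427 0.196 ] ang 21.9 tilt z [ 0.002  0.001 -1.   ] q [-0.76  0.33  0.71  1.88 -0.25  1.02  0.44] w 0.033 F [ 0.1  0.  -0.5]
-3.3 6.9 4.8 -0.143; -4.2 6.4 4.8 -0.143; -5.1 5.7 4.8 -0.143; -5.8 4.9 4.8 -0.143; -6.5 4.0 4.8 -0.143; -7.0 3.1 4.8 -0.143; -7.4 2.0 4.8 -0.143; -7.6 1.0 4.8 -0.143; -7.6 -0.1 4.8 -0.143; -7.5 -1.2 4.8 -0.143; -7.3 -2.3 4.8 -0.143
```

View pics/s3.png

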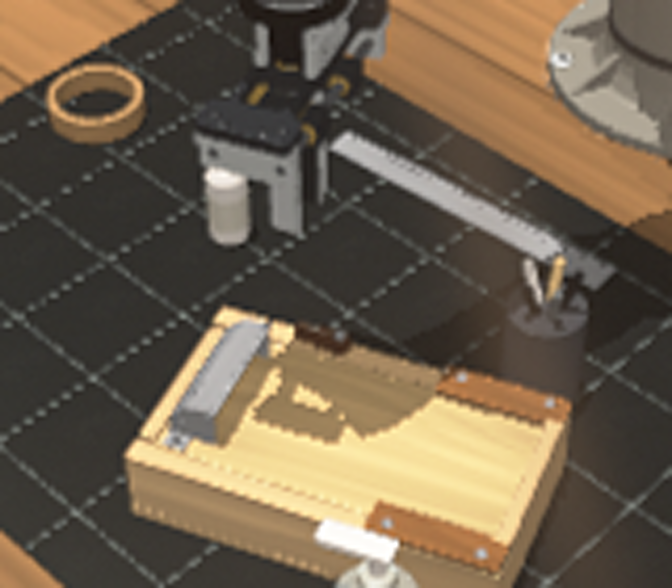

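The catch runs along the wall, from (340,340) to (297,328), and the bottle stands upright at (228,205). The tool can only point down, so I will pinch the whole cup pull along the case's x: one pad behind the rim, the other against the front foot of the shell.

>>> carry_out --rows "-3 7 4 -0.143; -4 6 4 -0.143; -5 6 4 -0.143; -6 5 4 -0.143; -6 4 4 -0.143; -7 3 4 -0.143; -7 2 4 -0.143; -8 1 4 -0.143; -8 0 4 -0.143; -8 -1 4 -0.143; -7 -2 4 -0.143; 0 0 0 0" --jaw 0.75

```text
t: 15.6
eef_pos: [0.656, 0.0382, 0.1489]
tcp_rot: [-0.001, -0.192, 0.981, 0.0]
ft_force: [0.1, 0.1, 0.2]
width: 0.0704
gripper_force: 0.0
```

```bash
set -- $(python3 cw.py -105 0 71); python3 go.py $1 $2 $3 111.8 5
```

```text
t 15.6 at [0.656  0.0382 0.1489] ang 112.1 tilt z [-0.002 -0.    -1.   ] q [-0.39  0.46  0.32  1.71 -0.17  0.99  1.94] w 0.0704 F [0.1 0.1 0.2]
-0.1 -0.2 15.0 0.001; -0.1 -0.2 15.0 0.001; -0.1 -0.2 15.0 0.001; -0.1 -0.2 15.0 0.001; -0.1 -0.2 15.0 0.001
```

>>> carry_out --rows "0 -1 20 0; 0 0 20 0; 0 0 15 0; 0 0 10 0; 0 0 7 0; 0 0 2 0; 0 0 0 0; 0 0 0 0"

```text
t: 16.4
eef_pos: [0.6572, 0.0376, 0.0771]
tcp_rot: [0.0, -0.19, 0.982, -0.0]
ft_force: [-0.2, -0.3, -0.3]
width: 0.0706
gripper_force: 0.0
```

>>> carry_out --rows "0 0 0 0; 0 0 0 0; 0 0 0 0; 0 0 0 0; 0 0 0 0; 0 0 0 0" --jaw 0 --grip_force 20

```text
t: 17.0
eef_pos: [0.6569, 0.0375, 0.0766]
tcp_rot: [0.0, -0.19, 0.982, -0.0]
ft_force: [-0.2, 0.8, 2.3]
width: 0.0398
gripper_force: 19.5
```

```bash
python3 go.py
```

```text
t 17.0 at [0.6569 0.0375 0.0766] ang 112.0 tilt z [ 0. -0. -1.] q [-0.37  0.55  0.3   1.76 -0.2   0.86  1.97] w 0.0398 F [-0.2  0.8  2.3]
```

>>> carry_out --rows "0 0 -1 0; 0 0 -1 0; 0 0 -1 0; 0 0 -1 0; 0 0 -1 0; 0 0 -1 0; 0 0 -1 0; 0 0 -1 0; 0 0 0 0; 0 0 0 0"

```text
t: 18.0
eef_pos: [0.6567, 0.0376, 0.0844]
tcp_rot: [-0.0, -0.19, 0.982, 0.0]
ft_force: [-1.0, 1.6, -7.5]
width: 0.0403
gripper_force: 20.4
```

```bash
python3 go.py;  python3 - <<'E'
from h import *
f=frame('scene');save(f,'s4.png',(250,170,400,280),5.3)
E
```

```text
t 18.0 at [0.6567 0.0376 0.0844] ang 112.0 tilt z [-0. -0. -1.] q [-0.37  0.54  0.3   1.76 -0.2   0.88  1.97] w 0.0403 F [-1.   1.6 -7.5]
```

View pics/s4.png

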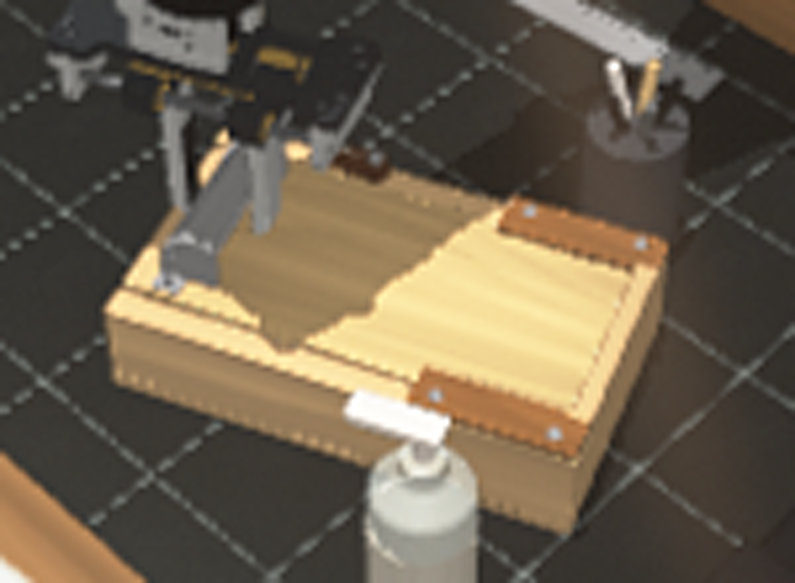

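The lid's lipped end has come up: its edge line opens towards (130,290), and the force is 7.5 N. I lift slightly more and draw it.

>>> carry_out --rows "0 0 -1 0; 0 0 0 0; 0 -2 0 0; 0 -3 0 0; 0 -3 0 0; 0 -3 0 0; 0 -3 0 0; 0 0 0 0; 0 0 0 0"

```text
t: 18.95
eef_pos: [0.6623, 0.0237, 0.0856]
tcp_rot: [0.0, -0.19, 0.982, -0.0]
ft_force: [0.5, -1.9, -6.7]
width: 0.0407
gripper_force: 20.4
```

```bash
python3 go.py;  python3 - <<'E'
from h import *
f=frame('scene');save(f,'s5.png',(250,170,400,280),5.3)
E
```

```text
t 18.95 at [0.6623 0.0237 0.0856] ang 111.9 tilt z [ 0.001 -0.001 -1.   ] q [-0.35  0.54  0.3   1.75 -0.2   0.88  1.99] w 0.0407 F [ 0.5 -1.9 -6.7]
```

View pics/s5.png

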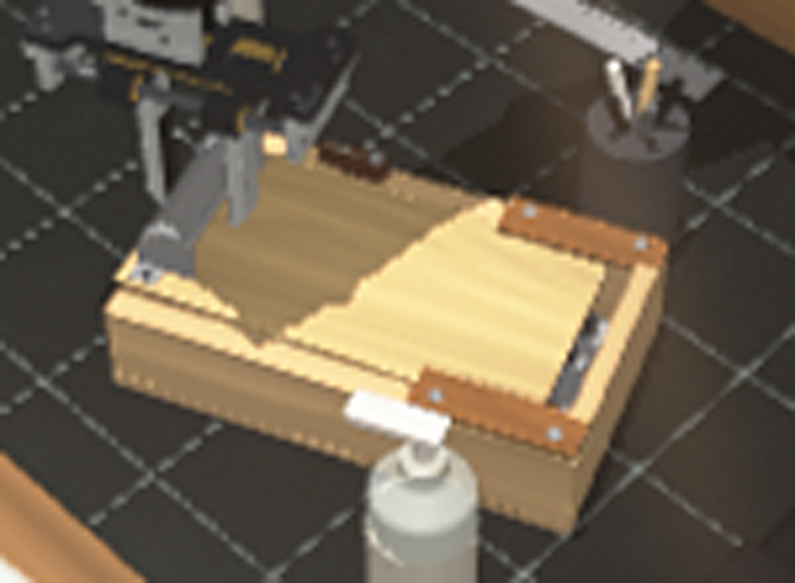

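The lid has come about 15 mm over the lip, with the rear gap showing at (585,360). I keep drawing.

>>> carry_out --rows "0 -5 0 0; 0 -7 0 0; 0 -7 0 0; 0 -7 0 0; 0 -7 0 0; 0 -7 0 0; 0 -7 0 0; 0 -7 0 0; 0 -7 0 0; 0 -7 0 0; 0 -2 0 0; 0 0 0 0"

```text
t: 20.2
eef_pos: [0.6884, -0.041, 0.0855]
tcp_rot: [0.0, -0.19, 0.982, -0.0]
ft_force: [-0.3, -1.4, -3.3]
width: 0.04
gripper_force: 19.7
```

```bash
python3 go.py;  python3 - <<'E'
from h import *
f=frame('scene');save(f,'s6.png',(230,160,390,280),5)
E
```

```text
t 20.2 at [ 0.6884 -0.041   0.0855] ang 111.9 tilt z [ 0. -0. -1.] q [-0.25  0.58  0.3   1.68 -0.21  0.91  2.09] w 0.04 F [-0.3 -1.4 -3.3]
```

View pics/s6.png

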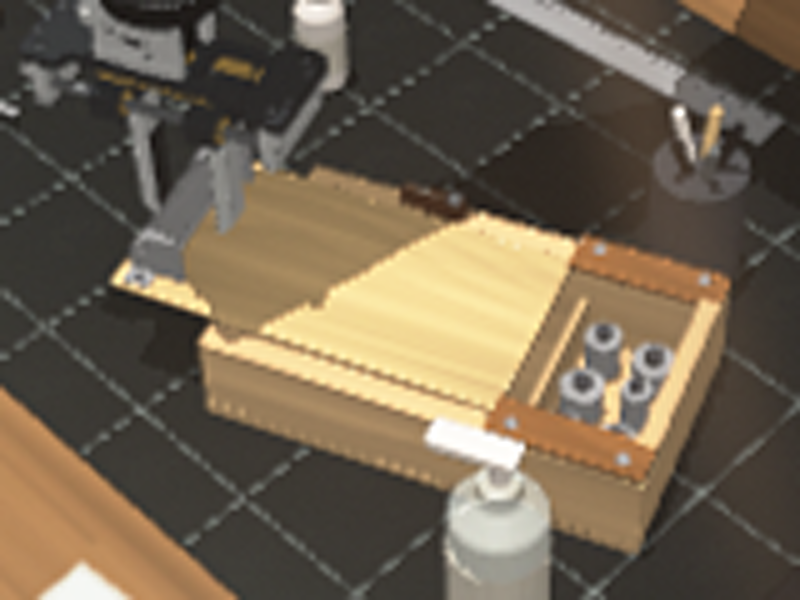

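The lid is drawn about 85 mm and the bay lies open. I lower it 1 mm, release, and rise.

>>> carry_out --rows "0 0 0.5 0; 0 0 0.5 0; 0 0 0 0; 0 0 0 0"

```text
t: 20.65
eef_pos: [0.6882, -0.04, 0.0845]
tcp_rot: [-0.0, -0.191, 0.982, 0.0]
ft_force: [0.2, 0.2, -2.6]
width: 0.0399
gripper_force: 19.4
```

>>> carry_out --rows "0 0 0 0; 0 0 0 0; 0 0 0 0; 0 0 0 0; 0 0 0 0; 0 0 -15 0; 0 0 -25 0; 0 0 -30 0; 0 0 -30 0; 0 0 -20 0; 0 0 0 0; 0 0 0 0" --jaw 0.75

```text
t: 21.85
eef_pos: [0.6883, -0.0404, 0.2054]
tcp_rot: [0.001, -0.19, 0.982, -0.0]
ft_force: [-0.7, 0.1, -0.8]
width: 0.0707
gripper_force: 0.0
```

```bash
python3 go.py;  python3 - <<'E'
from h import *
f=frame('scene');save(f,'s7.png',(210,120,390,270),4.4)
E
```

```text
t 21.85 at [ 0.6883 -0.0404  0.2054] ang 112.0 tilt z [ 0.001  0.    -1.   ] q [-0.28  0.46  0.34  1.58 -0.17  1.12  2.06] w 0.0707 F [-0.7  0.1 -0.8]
```

View pics/s7.png

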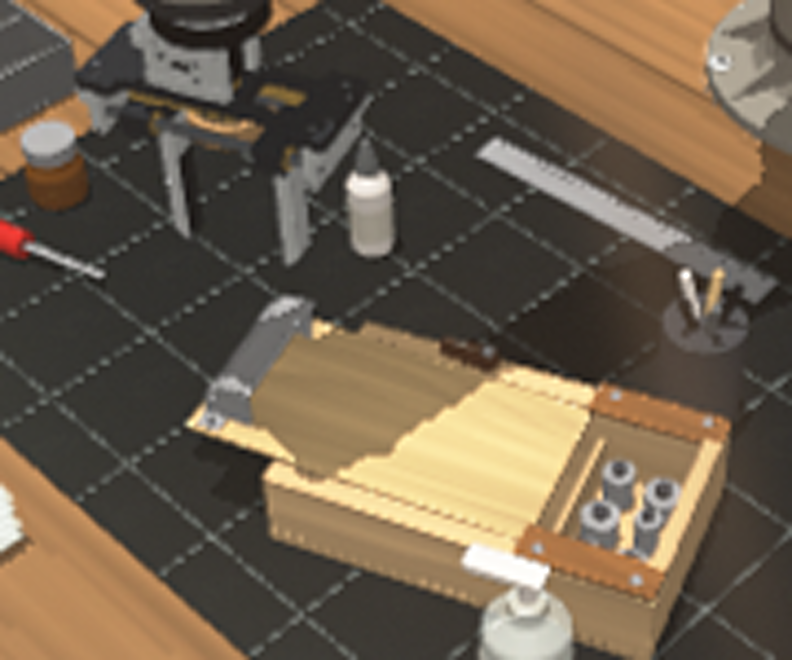

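The lid rests on the lip with the bay open. The catch is along the wall at (470,350) and the glue stands upright at (370,215). I hand in.

```bash
python3 -c "
from h import *
print(job.hand_in())"
```

```text
the job is handed in; nothing more can be done
None
```

The job is handed in, with no verdict returned: in the last picture the glue stands upright on the mat, the catch lies along the wall to the lipped end, and the lid rests on its lip, drawn out about 85 mm with the rear bay open and nothing else visibly moved.

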